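Slide open the long key case

ROBOT

A 7-joint arm with a two-finger parallel gripper is mounted at the origin on the work surface. World frame = base frame: x ahead of the robot, y to its left, z up, the work surface at z = 0. Lengths are in m, angles in rad, forces in N, time in s.
With the tool pointing down it reaches from about 0.425 to 0.925 m from the base axis. Payload 6.8 kg.
Tool frame: the origin (TCP) lies on the front face of the gripper's body, between the roots of the fingers; the fingertips stand 73 mm ahead of it and the grasp point (between the pads) lies 54 mm ahead of it (env.nose_length is the distance from the TCP to the fingertips, in m); z points along the fingers, y is the line along which they close (so a half turn about z gives the same grasp; the last joint's range is limited). The gripper opens to 85 mm and grips with 20 to 120 N. Pads are 22 mm wide; open, the fingers measure 114 mm over their backs; the gripper's body (76 mm by 85 mm) begins 54 mm behind the grasp point. The pads swing forward as they close: fully open they stand 13 mm farther back than shut.
Start: joints at [-1.275, 0.477, 0.022, 1.555, -0.011, 1.109, -0.083], TCP at [0.265, 0.621, 0.304] pointing down, gripper open.
Joint ranges: [-2.96, 2.96], [-0.34, 2.1], [-1.41, 1.46], [0.24, 2.44], [-1.37, 4.51], [0.17, 1.92], [-2.96, 2.96]. Speed limits (rad/s): [2.39, 2.39, 3.14, 3.14, 3.14, 3.14, 3.14].

INTERFACE

Orientations are given as a unit quaternion [w, x, y, z].
In Python, from cell import env, kin, camera, calibration, job gives the robot as it stands. The module is installed in compiled form; this text tells all that it offers. Calls block until the motion is done:
- env.reach(position, orientation): joint-space move of the TCP to a pose.
- env.movel(position, velocity=0.15, rot=None, stop_force=None): straight line of the TCP; rot=None keeps the orientation; velocity is the mean speed in m/s. With stop_force (N) it stops when the force on the tool has changed by that much, and returns True; else False.
- env.goto_joints(angles): joint-space move.
- env.grip(opening, f_grip=None): finger opening in m; f_grip is the grip in N (None keeps the last); returns when the fingers have stopped.
- env.dwell(seconds).
- kin.inverse_kinematics(position, orientation): joint angles nearest the present ones, or None.
- env.get_state(): the state.
- camera(name): name is "side" or "top"; returns (picture, depth): 400x640x3 uint8, blue, green, red; 400x640 float32, m along the optical axis (not along the pixel's ray), 0 where there is no reading.
- calibration(name): a dict with "fx", "fy", "cx", "cy" (pixels), "rvec" (rotation vector, rad) and "tvec" (3), from world to camera coordinates, as OpenCV has them. Camera axes: x right, y down, z forward; pixel columns grow to the right and rows downward; lengths in m; the calibration is good to about 2 mm. A picture is of the moment at which its call begins. calibration takes no time and is no camera call.
A pose or a line that the arm cannot do raises env.PlanningError and nothing moves.
- job.job_done(): hands the job in; it is judged then, once.
The state is a dict: "time": time; "qpos": joint angles; "joint_velocities": joint speeds; "joint_torque": joint torques, N m; "tcp_pos": TCP position; "orientation": TCP orientation; "force": force on the tool from outside, world axes, zero at the start; "torque": the same for the moment, N m; "opening": finger opening in m; "gripper_force": force on a finger pad.
Only numpy, scipy, OpenCV 4.12 (cv2) and the standard library are available. Lean on these libraries where they do the work, as an engineer would, in place of code of your own. Each camera call takes 0.05 s, during which the arm holds its last target. There are 200 camera calls.

TASK

Two key cases with sliding lids stand on the entryway bench. Open the longer one: press the ribbed release tab on its lid down and, while it is down, push the lid along its rails until it is fully open, then let go. Leave the shorter case shut.

Things in the scene. Friction and masses are not known exactly. Their poses are not given: they have to be found in the camera images.
- long_tab_pad (a point): Centre of the top of the release tab's flat ribbed pad on the longer case, 48 mm above the bench, moving with tab and lid. x points the way the lid opens (away from the robot, within 70 degrees), z up. Pad: 20 mm to front and rear of the point, 25 mm to each side. Across its front (+x) edge stands a thumb ledge 8 mm thick, 50 mm wide, 15 mm above the pad: pushed in +x it carries the lid.
- long_lid (a joint): White lid of the longer grey case (190 x 92 mm, 39 mm high over its rails, fixed to the bench; tab 40 mm from its rear end, on the centre line). In m: 0 shut, as at the start, 0.080 fully open at its stop. Friction about 1.5 N, stays where left. With the tab up, catches stop it within 2 mm (pushing then makes the tab stiffer); it is free with the tab 4.5 mm down and past the catches once 22 mm open.
- long_tab (a joint): The longer case's release tab, in m: 0 up, 0.007 fully down (pad then 2 mm above the rails). Sprung: about 1 N to start, 4 N at the 4.5 mm that frees the lid, 5.5 N fully down; springs up when let go.
- short_lid (a joint): Lid of the shorter case (120 x 92 mm, otherwise alike, with the same tab), in m: 0 shut, 0.045 fully open. To be left shut.
Things that resemble listed ones, but are neither listed nor needed, are in the scene too. What is shaped like the part that bears long_tab_pad but red is not meant. Leave any turquoise look-alike of the part that bears short_lid alone.

How it is judged:
On the way:
1. the tab of the longer case is pressed down (at least 3 mm) while its lid is still within 15 mm of shut (value of joint long_tab above 0.003 m and value of joint long_lid below 0.015 m), for 0.02 s.
At the end, for the whole second after the job is handed in: the longer case's lid is open to within 10 mm of its stop (at least 70 of 80 mm) and at rest, its tab has sprung back up (less than 2 mm down), and the shorter case's lid is shut (less than 10 mm open) (value of joint long_lid above 0.07 m and value of joint long_tab below 0.002 m and velocity of joint long_lid below 0.01 m/s and value of joint short_lid below 0.01 m); the robot touches nothing.
It fails at once if the shorter case's lid is slid open by more than 10 mm (value of joint short_lid above 0.01 m).
It also fails if it takes over 32 s, if anything falls off the work surface, if the arm or the gripper's body presses on something with over 40 N, if the wrist force passes 120 N, or if a joint passes its speed limit or range.

## Working session

There is one attempt and no reset: what is moved stays moved. The work goes in short steps, each a Python script; the robot and the scene stay as the last script left them, time stands still between calls to the robot, and variables do not carry over. Pictures are saved under pics/ and viewed, at most 10 in all, crops included, and the job is handed in when it is done.

```bash
mkdir -p pics; cat > h.py <<'E'
import numpy as np, cv2
from cell import env, kin, camera, calibration, job
def cloud(name, depth):
    c=calibration(name); R=cv2.Rodrigues(np.array(c["rvec"],float))[0]; t=np.array(c["tvec"],float).ravel()
    v,u=np.mgrid[:depth.shape[0],:depth.shape[1]]
    P=np.stack([(u-c["cx"])/c["fx"]*depth,(v-c["cy"])/c["fy"]*depth,depth],-1)
    return (P-t)@R
def px(name,p):
    c=calibration(name);K=np.array([[c["fx"],0,c["cx"]],[0,c["fy"],c["cy"]],[0,0,1.]])
    return cv2.projectPoints(np.array(p,float).reshape(-1,3),np.array(c["rvec"],float),np.array(c["tvec"],float),K,None)[0].reshape(-1,2)
def ray(name,u,v,z):
    c=calibration(name); R=cv2.Rodrigues(np.array(c["rvec"],float))[0]; t=np.array(c["tvec"],float).ravel()
    d=R.T@np.array([(u-c["cx"])/c["fx"],(v-c["cy"])/c["fy"],1]); o=-R.T@t
    return o+d*(z-o[2])/d[2]
E
python3 - <<'E'
from h import *
for n in("top","side"):
    p,d=camera(n); cv2.imwrite(f"pics/{n}0.png",p); np.save(f"{n}0.npy",d)
    c=calibration(n); print(n,c)
print(env.get_state()["time"])
E
```

```text
top {'fx': 408.0748466017843, 'fy': 408.0748466017843, 'cx': 318.2671174323584, 'cy': 207.61167684392916, 'rvec': array([ 2.15773161, -2.09754822,  0.19664233]), 'tvec': array([-0.04970487,  0.50112195,  0.81195375])}
side {'fx': 415.98311297073485, 'fy': 415.98311297073485, 'cx': 318.32625449046986, 'cy': 203.07713406657788, 'rvec': array([ 0.44010053, -2.70131629,  1.19882271]), 'tvec': array([0.4806583 , 0.16126341, 0.68826271])}
0.1
```

View pics/top0.png

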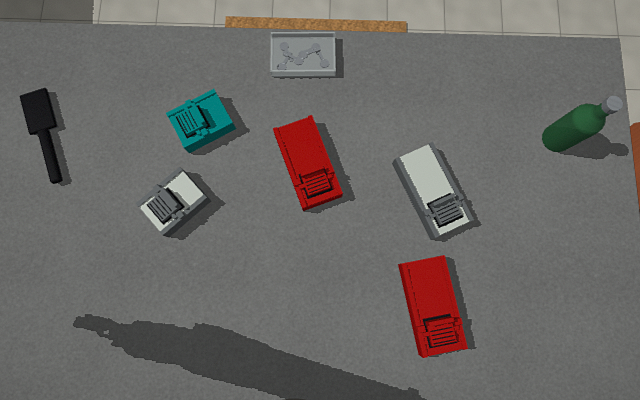

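View pics/side0.png

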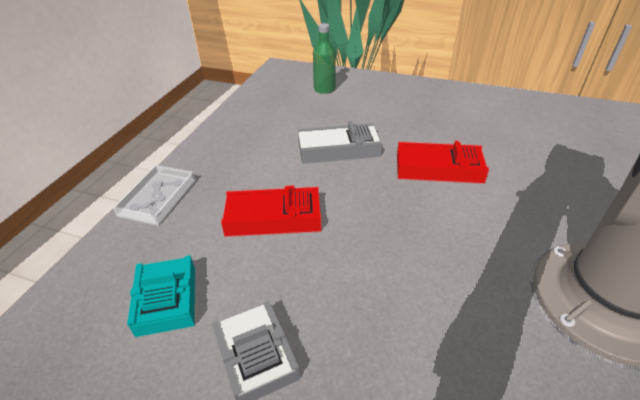

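The top view shows the long white/grey case at about (433,190), with its tab near (447,210) at the robot end. The red look-alikes are at (308,163) and (433,305), and the short white case is at (175,203). Next I'll measure the long case.

```bash
python3 - <<'E'
from h import *
p=cv2.imread("pics/top0.png"); d=np.load("top0.npy"); P=cloud("top",d)
s=np.load("side0.npy"); Q=cloud("side",s)
def rep(P,n,box):
    u0,v0,u1,v1=box; q=P[v0:v1,u0:u1].reshape(-1,3); 
    q=q[np.isfinite(q).all(1)]
    print(n,"bench z",np.median(q[q[:,2]<.015,2]))
    m=q[(q[:,2]>.02)&(q[:,2]<.08)]
    (c,sz,a)=cv2.minAreaRect(m[:,:2].astype(np.float32)*1000); print(n,"rect",c,sz,a,len(m))
    for lo,hi in((.03,.042),(.042,.052),(.052,.075)):
        k=m[(m[:,2]>lo)&(m[:,2]<hi)]
        if len(k)>4: print(lo,len(k),k.mean(0).round(4),cv2.minAreaRect(k[:,:2].astype(np.float32)*1000))
rep(P,"top",(380,130,490,250)); rep(Q,"side",(285,110,390,170))
cv2.imwrite("pics/c.png",cv2.resize(p[130:250,380:490],None,fx=5,fy=5,interpolation=cv2.INTER_CUBIC)[:600])
E
```

```text
top bench z 0.0009092452671315926
top rect (552.6728515625, -281.2013244628906) (189.76681518554688, 94.2869644165039) 26.08959197998047 3937
0.03 3058 [ 0.5603 -0.276   0.0372] ((552.6728515625, -281.2013244628906), (189.76681518554688, 94.2869644165039), 26.08959197998047)
0.042 647 [ 0.5075 -0.3012  0.0479] ((551.5267333984375, -281.9958801269531), (187.25794982910156, 90.87983703613281), 24.594966888427734)
0.052 111 [ 0.5225 -0.2936  0.0627] ((508.8024597167969, -301.4071350097656), (43.33000564575195, 49.88376998901367), 23.7382869720459)
side bench z 0.0015071791054510494
side rect (553.1605224609375, -281.5220947265625) (190.52584838867188, 99.07767486572266) 26.05576515197754 2257
0.03 1588 [ 0.5619 -0.2698  0.0373] ((553.8291015625, -281.4142761230469), (189.62692260742188, 98.83395385742188), 25.693349838256836)
0.042 299 [ 0.5053 -0.2964  0.048 ] ((552.96044921875, -281.3976745605469), (176.4716033935547, 95.27391052246094), 25.91486167907715)
0.052 76 [ 0.5243 -0.292   0.0611] ((510.3475646972656, -303.7247314453125), (43.74089813232422, 54.37190628051758), 25.477432250976562)
```

View pics/c.png

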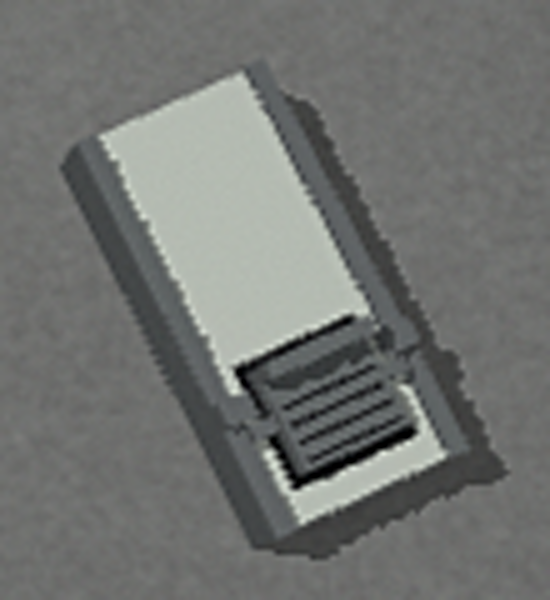

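The footprint is 190 x 94 mm, and the pad sits at z 0.048, 55 mm behind the case centre. Both cameras agree, with the yaw about 26°. I'll shut the fingers and move above the pad.

```bash
cat >> h.py <<'E'
from scipy.spatial.transform import Rotation as Ro
yaw=np.radians(25.9); o=np.array([np.cos(yaw),np.sin(yaw),0]); pad=np.array([.5529,-.2813,.048])-.055*o
def quat(s):
    x=s*o; z=np.array([0,0,-1.]); q=Ro.from_matrix(np.c_[x,np.cross(z,x),z]).as_quat(); return q[[3,0,1,2]]
N=env.nose_length
E
python3 - <<'E'
from h import *
print(pad,N)
st=pad+.004*o; q0=np.array(env.get_state()["qpos"])
tgt=st+[0,0,N+.06]
best=min((np.abs(k-q0).max(),s) for s in(1,-1) if (k:=kin.inverse_kinematics(tgt,quat(s))) is not None); print(best)
env.grip(0); env.reach(tgt,quat(best[1]))
env.movel(st+[0,0,N+.012],velocity=.1)
S=env.get_state(); print(S["time"],S["tcp_pos"],S["force"],S["opening"])
for n in("top","side"):
    p,d=camera(n); print(n,px(n,[pad,st+[0,0,.012]]))
    cv2.imwrite(f"pics/{n}1.png",p)
a=cv2.imread("pics/side1.png")[80:200,280:440]; b=cv2.imread("pics/top1.png")[130:250,370:530]
cv2.imwrite("pics/m1.png",cv2.resize(np.vstack([a,b])[:,:],None,fx=2.5,fy=2.5))
E
```

```text
[ 0.50342432 -0.3053241   0.048     ] 0.0726
(np.float64(1.1651824562098), 1)
4.8583 [ 0.50696193 -0.30384598  0.13254235] [-0.0363655  -0.0112867   0.24600759] -0.0001427385196386849
top [[446.9128104  210.54160115]
 [447.84884937 207.80183096]]
side [[361.43600435 131.72029566]
 [360.02475126 127.53071399]]
```

View pics/m1.png

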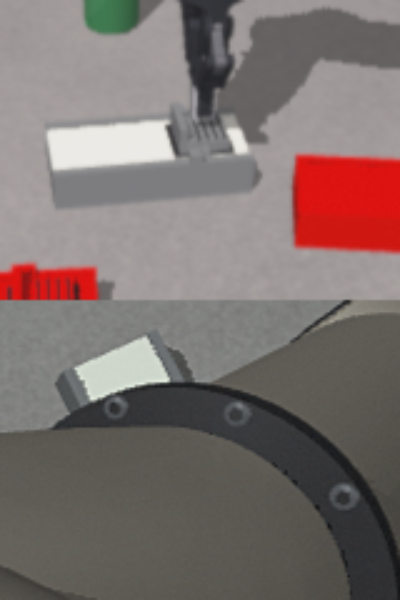

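The side view (upper part) shows the fingertips just over the ribbed pad, behind the ledge. Next I'll press and push.

```bash
python3 - <<'E'
from h import *
def show(t): S=env.get_state(); p=np.array(S["tcp_pos"]); print(t,round(S["time"],2),"tip z",round(p[2]-N,4),"along",round((p-pad)@o,4),"F",np.round(S["force"],1)); return p
p=show("start")
r=env.movel(p+[0,0,-.023],velocity=.015,stop_force=8); p=show(f"press {r}")
if p[2]-N<.0435:
    r=env.movel(p+.094*o,velocity=.04,stop_force=15); p=show(f"push {r}")
    d=camera("side")[0]; cv2.imwrite("pics/s2.png",cv2.resize(d[80:200,280:440],None,fx=4,fy=4))
E
```

```text
start 4.96 tip z 0.0606 along 0.0041 F [ 0.1 -0.4 -0.1]
press True 6.13 tip z 0.041 along 0.004 F [-0.7  1.5  6.8]
push False 8.63 tip z 0.0409 along 0.0922 F [-13.1  -3.2   9.3]
```

View pics/s2.png

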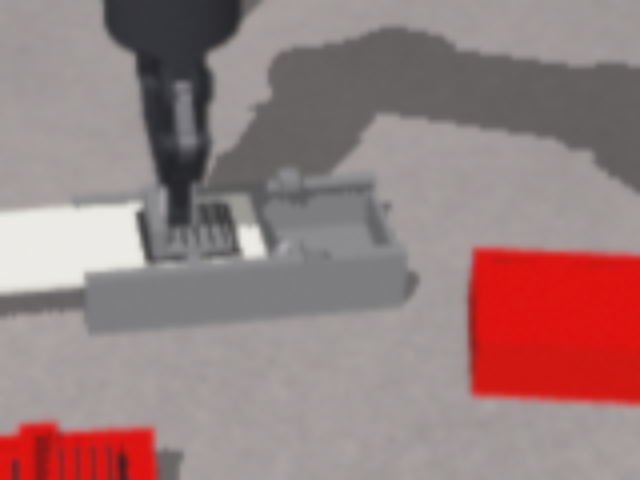

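The lid is at its stop: the tips are 92 mm along and the reaction force is 13 N. Now I'll let go, retreat and check.

```bash
python3 - <<'E'
from h import *
p=np.array(env.get_state()["tcp_pos"])
env.movel(p+[0,0,.012]-.003*o,velocity=.03); p=np.array(env.get_state()["tcp_pos"])
env.movel(p+[0,0,.15],velocity=.12)
q=np.array(env.get_state()["qpos"]); q[0]-=.9; env.goto_joints(q)
env.dwell(.3)
S=env.get_state(); print(S["time"],S["tcp_pos"],np.round(S["force"],1))
p,d=camera("top"); cv2.imwrite("pics/t3.png",p); P=cloud("top",d)
k=P[100:250,340:490].reshape(-1,3)
for lo,hi in((.044,.052),(.056,.075)):
    m=k[(k[:,2]>lo)&(k[:,2]<hi)]; print(len(m),np.median(m,0),"along",np.median((m-pad)@o))
E
```

```text
13.0417 [0.57236407 0.2913431  0.27458002] [-0.5  0.5  1.2]
568 [ 0.57090389 -0.26914214  0.04845726] along 0.07757772167149166
107 [ 0.59604111 -0.25911428  0.06348681] along 0.1030957027739624
```

View pics/t3.png

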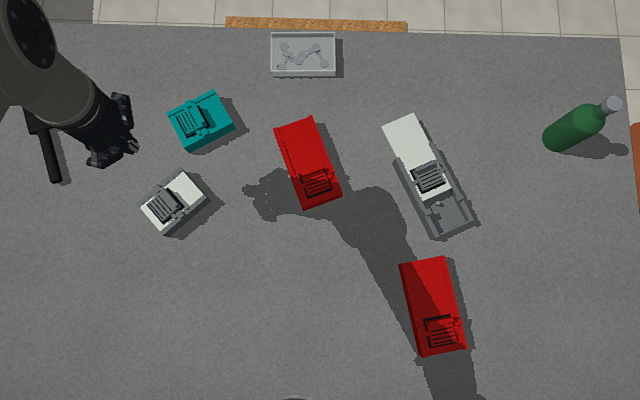

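The top view shows the long lid open, with its tab at about (432,178). The pad is back at 48 mm and the ledge has moved about 79 mm. The short case at (175,203) looks unchanged and the arm is clear.

```bash
python3 -c "
from cell import job; print(job.job_done())"
```

```text
the job is handed in; nothing more can be done
None
```

I opened the longer case's lid to its stop (about 79 of 80 mm), its tab sprang back up, the shorter case looks untouched and shut, and the job is handed in.

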